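# Turn a face-down test card over against the side of its tray

## Task

Of the two used test cards in the steel tray, one lies face down, so its result windows cannot be read. Do not pick it up: push it along the tray with the fingertips into a sloping side until it tips up and stays leaning on the rim, then push its upper edge back from behind so that it topples over and lies face up in the tray. Leave the other card and the things standing round the tray where they are.

Things in the scene. Friction and masses are not known exactly. Their poses are not given: they have to be found in the camera images.
- card_down: the card to turn: flat white plastic rapid-test card, rigid, 80 x 52 x 9 mm, about 30 g. Origin at its centre; x along the 80 mm, y across the 52 mm, z out of the face with four long result windows and a round sample well; the plain back half is 1.5 mm smaller all round. It starts with z down, flat on the liner (origin 9 mm above the worktop), its length within 10 degrees of the tray's x axis
- well_end (a point): middle of the short edge of the card to turn at the sample well, 40 mm from its centre along its -x, at half thickness
- strip_end (a point): middle of the opposite short edge, 40 mm from its centre along its +x, at half thickness
- left_edge (a point): middle of the long edge of the card to turn, 26 mm from its centre along its +y, at half thickness
- right_edge (a point): middle of the other long edge, 26 mm from its centre along its -y, at half thickness
- card_up: the other card, the same in every way but already face up (its z points up); it lies beside the first, 94 mm away across the tray's y, give or take 8 mm. Leave it alone
- tray: steel tray, fixed to the worktop. Origin at the centre of its underside, z up, x roughly away from the robot (turned up to 15 degrees). 219 mm (x) by 235 mm (y) over the rolled rim, 40 mm high. Its flat floor, 156 x 172 mm, is covered by a grey silicone liner that grips; the liner's top is 4.5 mm above the worktop. All four sides are alike: coved foot, smooth slippery wall leaning outward
- far_foot (a point): middle of the foot of the tray's far (+x) side, where the flat floor ends, 78 mm from the tray's centre, on the liner (4.5 mm above the worktop); the other sides' feet are 78 mm (-x) and 86 mm (+y, -y) from the centre. From here a cove of 14 mm radius runs into the wall, which leans out at 65 degrees to the floor
- far_rim (a point): middle of the top edge of the far wall, 27 mm beyond its foot, 40 mm above the worktop; a 5 mm rolled rim lies outside it. A card pushed into a wall until its lower edge is at the foot leans at about 60 degrees, its upper edge about 75 mm above the worktop and 40 mm beyond the foot, and stays there when let go; pushed back past upright it falls over by itself
- cup_orange: specimen cup with orange screw cap, 44 mm across, 53 mm high, behind the tray to the left; origin at the centre of its underside; leave it alone
- cup_blue: specimen cup with blue screw cap, 44 mm across, 53 mm high, behind the tray, right of the orange-capped one; origin at the centre of its underside; leave it alone
- decapper: orange waisted tube decapper standing in front of the tray to the right, 35 mm across, 70 mm high; origin at the centre of its underside; leave it alone

How it is judged (in metres and radians):
On the way:
1. the card stands tipped up against the tray, at least about 40 degrees from lying flat, for 0.3 s (angle between card_down's own z axis and vertical between 0.75 and 2.4 rad and contact force between card_down and tray above 0.03 N), for 0.3 s.
At the end, for the whole second after the job is handed in: the card that lay face down lies at rest flat on the tray's floor with its face up (within 0.15 rad), its centre inside the floor; the other card is within 12 mm, and the cups and the decapper within 15 mm, of where they were (angle between card_down's own z axis and vertical below 0.15 rad and height (world z) of card_down below 0.016 m and x of card_down in the frame of tray between -0.07 and 0.07 m and y of card_down in the frame of tray between -0.08 and 0.08 m and linear speed of card_down below 0.01 m/s and angle between card_up's own z axis and vertical below 0.1 rad and distance of card_up from where it was at the start of the episode below 0.012 m and distance of each of cup_orange, cup_blue, decapper from where it was at the start of the episode below 0.015 m); the robot touches nothing.
It fails at once if the card is lifted: all four of its edges are more than 35 mm above the worktop at once (height (world z) of each of well_end, strip_end, left_edge, right_edge above 0.035 m).
It fails at once if the other card is shifted by more than 12 mm or tipped (distance of card_up from where it was at the start of the episode above 0.012 m or angle between card_up's own z axis and vertical above 0.3 rad).
It fails at once if a cup or the decapper is shifted by more than 15 mm or knocked over (distance of any of cup_orange, cup_blue, decapper from where it was at the start of the episode above 0.015 m or angle between any of cup_orange, cup_blue, decapper's own z axis and vertical above 0.3 rad).
It also fails if it takes over 51 s, if anything falls off the work surface, if the arm or the gripper's body presses on something with over 40 N, if the wrist force passes 120 N, or if a joint passes its speed limit or range.

## Robot

A 6-joint arm with a two-finger parallel gripper is mounted at the origin on a cart in front of the work surface, level with it; the furniture and walls round the work are solid. World frame = base frame: x ahead of the robot, y to its left, z up, the work surface at z = 0. Lengths are in mm, angles in rad, forces in N, time in s.
With the tool pointing down it reaches from about 250 to 775 mm from the base axis. Payload 4 kg.
Tool frame: the origin (TCP) lies midway between the tips of the shut fingers; the grasp point (between the pads) lies 19 mm behind it; x points along the fingers, z is the direction in which the jaws open and shut, and the axes are right-handed (so a half turn about x gives the same grasp; the last joint's range is limited). The gripper opens to 94 mm and grips with 3 to 60 N. Pads are 16 mm wide; open, the fingers measure 119 mm over their backs; the gripper's body (75 mm by 177 mm) begins 78 mm behind the grasp point.
Start: joints at [1.074, 0.087, 1.371, -0, 1.684, -0.103], TCP at [211.046, 507.917, 205.506] pointing down, gripper open.
Joint ranges: [-3.1, 3.1], [-0.76, 2.03], [0.27, 2.55], [-1.08, 4.22], [0.17, 2.65], [-2.57, 2.57]. Speed limits (rad/s): [2.79, 2.79, 3.14, 3.14, 3.14, 3.14].

## Interface

Orientations are given as a unit quaternion [x, y, z, w].
In Python, from rig import arm gives the robot as it stands.
- The arm moves only by the tool apply_moves, never from a script. Its argument "rows" is text: rows parted by semicolons, each of 4 numbers parted by spaces: the shift along the tool's x, y, z in mm, then the turn about the tool's x in rad. In form: tx ty tz yaw; .... A call has 1 to 8 rows; each row is the pose to reach, as a shift and turn from the pose commanded when the call began, along the tool's axes at that moment; what a row does not reach only later rows make up. A row lasts 1/10 s, in which the tool goes at most 50 mm and 8.59 degrees, less where a joint would pass 70% of its speed; a pose out of reach is approached as far as the arm can. A call with a gripper value outside its range is refused whole. "gripper" is the closure, from -1 (fully open) to 1 (shut), so that 0 is half open, set as the call begins (left out, the last holds). The fingers move at their own pace and stop on an object; the grip force is fixed at half the most. Time passes only in rows, so rows that repeat a pose let the fingers close. It gives the time, the measured TCP pose, the force and the opening at its end, in the units of the state.
- arm.get_state(): the state, without advancing time (a new reading comes with each control period).
- arm.capture(name): name is "scene" or "side" or "wrist"; returns a dict with "color" (384x512x3 uint8, red, green, blue), "fx", "fy", "cx", "cy" (pixels), "D" ([k1, k2, p1, p2, k3] as OpenCV has them; the pictures are not rectified), "view" (4x4, takes a point from world to camera coordinates). Camera axes: x right, y down, z forward; pixel columns grow to the right and rows downward; lengths in mm; the calibration is good to about 2 mm. A picture is of the moment at which its call begins. There is no depth.
- arm.close_job(): hands the job in, once; it reports no verdict.
The state is a dict: "t": time; "joint_pos": joint angles; "qd": joint speeds; "tau": joint torques, N m; "ee_pos": TCP position; "ee_rot": TCP orientation; "ft_force": force on the tool from outside, world axes, zero at the start; "ft_torque": the same for the moment, N m; "width": finger opening in mm.
Only numpy, scipy, OpenCV 4.12 (cv2) and the standard library are available. Lean on these libraries where they do the work, as an engineer would, in place of code of your own. Each camera call takes 0.05 s, during which the arm holds its last target. There are 200 camera calls.

## Working session

There is one attempt and no reset: what is moved stays moved. The work goes in short steps, Python scripts to look and compute and a tool call to move; the robot and the scene stay as the last step left them, time stands still between calls to the robot, and variables do not carry over. Pictures are saved under pics/ and viewed, about 8 in all and at most 12, crops included, and the job is handed in when it is done.

Besides the shell and the picture viewer there is one more tool, called after "Request:" as name(argument=value, ...) on one line, values as JSON. apply_moves: Moves the arm, as the interface text tells. Its arguments: {"type":"object","properties":{"rows":{"type":"string"},"gripper":{"type":"number"}},"required":["rows"]}

```bash
mkdir -p pics; ls
python3 - <<'E'
from rig import arm
import cv2,numpy as np
s=arm.get_state();print(s['t'],s['ee_pos'],s['ee_rot'],s['width'])
ims=[]
for n in("scene","side"):
    c=arm.capture(n);cv2.imwrite(f"pics/{n}0.png",c['color'][:,:,::-1]);print(n,c['fx'],c['fy'],c['cx'],c['cy'],c['D']);print(np.round(c['view'],3))
E
```

```text
pics
0.0 [210.7942031  507.40662514 204.33090684] [-0.39290213  0.58882124  0.39215285  0.58748073] 93.81569822648564
scene 389.0094150466343 389.0094150466343 253.86543887572648 194.64165552614313 [-0.06103423  0.          0.          0.          0.        ]
[[ 5.70000e-01 -8.22000e-01  2.00000e-03 -1.18821e+02]
 [-6.16000e-01 -4.28000e-01 -6.62000e-01  4.98676e+02]
 [ 5.45000e-01  3.76000e-01 -7.50000e-01  6.07991e+02]
 [ 0.00000e+00  0.00000e+00  0.00000e+00  1.00000e+00]]
side 441.2733384374526 441.2733384374526 251.4355075294859 193.7790344362497 [-0.08312464  0.          0.          0.          0.        ]
[[-1.000000e+00 -8.000000e-03 -1.500000e-02  5.605430e+02]
 [ 8.000000e-03  5.620000e-01 -8.270000e-01 -6.313600e+01]
 [ 1.500000e-02 -8.270000e-01 -5.610000e-01  1.218789e+03]
 [ 0.000000e+00  0.000000e+00  0.000000e+00  1.000000e+00]]
```

View pics/scene0.png

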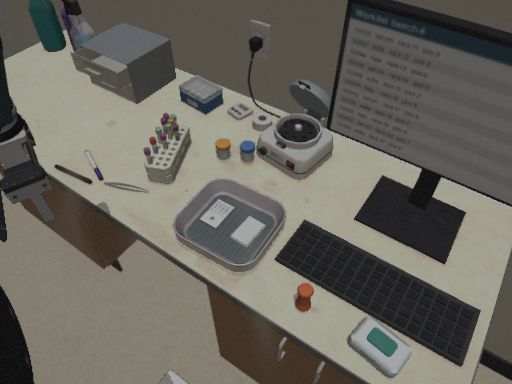

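View pics/side0.png

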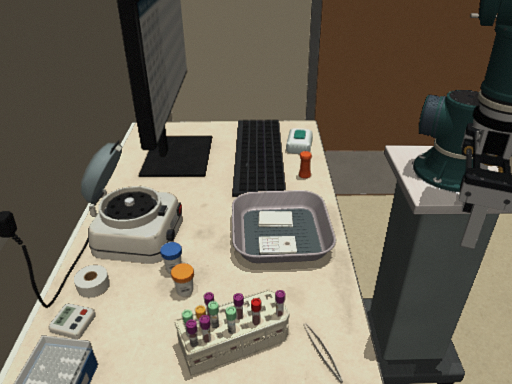

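```bash
cat > h.py <<'E'
import cv2,numpy as np
from rig import arm
def ray(c,uv,z):
    uv=np.array(uv,float).reshape(-1,1,2)
    K=np.array([[c['fx'],0,c['cx']],[0,c['fy'],c['cy']],[0,0,1]])
    p=cv2.undistortPoints(uv,K,np.array(c['D'],float))[:,0]
    V=np.array(c['view']);R,t=V[:3,:3],V[:3,3];o=-R.T@t
    d=np.c_[p,np.ones(len(p))]@R
    return (o+d*((z-o[2])/d[:,2])[:,None])[:,:2]
def blob(m,seed,r=6):
    n,l,st,ce=cv2.connectedComponentsWithStats(m.astype(np.uint8))
    u,v=seed;w=l[v-r:v+r+1,u-r:u+r+1];w=w[w>0]
    return (l==np.bincount(w).argmax()) if len(w) else None
def cont(b):
    return max(cv2.findContours(b.astype(np.uint8),cv2.RETR_EXTERNAL,cv2.CHAIN_APPROX_NONE)[0],key=len)
def rect(P):
    (x,y),(w,h),a=cv2.minAreaRect(P.astype(np.float32)); 
    return np.round([x,y,w,h,a],1)
E
python3 - <<'E'
from h import *
S={"scene":dict(down=(248,231),up=(217,213),orange=(223,146),blue=(248,148),dec=(305,290)),"side":dict(down=(275,218),up=(277,244),orange=(182,273),blue=(172,250),dec=(305,158))}
tiles=[]
for n in S:
    c=arm.capture(n);im=c['color'];f=im.astype(int);hsv=cv2.cvtColor(im,cv2.COLOR_RGB2HSV);vis=im.copy()
    for k,z in(("down",13.5),("up",13.5)):
        b=blob(f.min(2)>150,S[n][k]);q=cont(b);print(n,k,rect(ray(c,q,z)));cv2.drawContours(vis,[q],-1,(255,0,0),1)
    for k,z in(("orange",53),("blue",53),("dec",70)):
        b=blob((hsv[:,:,1]>110)&(hsv[:,:,2]>60),S[n][k]);q=cont(b);print(n,k,rect(ray(c,q,z)));cv2.drawContours(vis,[q],-1,(0,255,0),1)
    u,v=S[n]["down"]
    # tray incl. liner: grey-ish, darker than table
    m=(f[:,:,0]-f[:,:,2]<12)&(f.max(2)<190)
    b=blob(m,(u-25 if n=="side" else u-5,v if n=="side" else v-22));q=cv2.convexHull(cont(b));print(n,"tray",rect(ray(c,q,38)));cv2.drawContours(vis,[q],-1,(255,0,255),1)
    x0,y0=(130,120) if n=="scene" else (150,140)
    tiles.append(cv2.resize(vis[y0:y0+190,x0:x0+200],None,fx=2,fy=2,interpolation=2))
    for p in [(u-5,v-22),(u-25,v),(u-40,v)]:print(p,im[p[1],p[0]],end=' ')
cv2.imwrite("pics/m1.png",np.hstack(tiles)[:,:,::-1])
E
```

```text
scene down [501.5 221.7  45.9  74.   88.5]
scene up [5.003e+02 3.168e+02 7.720e+01 4.900e+01 5.000e-01]
scene orange [681.5 436.3  47.9  37.2  37.2]
scene blue [713.2 371.8  42.3  36.9  34.8]
scene dec [397.8   8.8  61.6  29.5  22.8]
scene tray [490.1 267.1 223.4 237.9   3.3]
(243, 209) [84 89 90] (223, 231) [72 80 80] (208, 231) [79 85 87] side down [502.7 225.4  54.   76.7  89.2]
side up [501.9 316.7  49.9  79.4  89.4]
side orange [687.9 445.4  42.   52.7   6.6]
side blue [720.2 382.5  51.3  40.5  89.7]
side dec [421.5  71.1 133.7  29.2  83.7]
side tray [501.8  65.6 216.7 671.5   2.5]
(270, 196) [125 118 116] (250, 218) [85 94 95] (235, 218) [102  96  94]
```

View pics/m1.png

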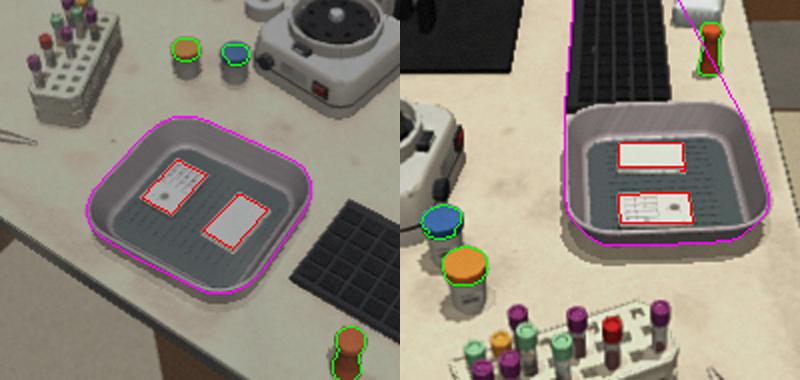

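```bash
cat >> h.py <<'E'
from scipy.spatial.transform import Rotation as Ro
def go(*pts,yaw_deg=3.3):
    s=arm.get_state();R=Ro.from_quat(s['ee_rot']).as_matrix();p=np.array(s['ee_pos'])
    a=np.radians(yaw_deg);y=np.array([-np.sin(a),np.cos(a),0])
    for sg in(1,-1):
        v=R.T@(sg*y);print('yaw',round(float(np.arctan2(-v[1],v[2])),3),end=' ')
    print('t',s['t'],'pos',p.round(1),'j',np.round(s['joint_pos'],2),'w',round(s['width'],1),'F',np.round(s['ft_force'],1))
    print(R.round(3).tolist())
    for q in pts:print(q,(R.T@(np.array(q)-p)).round(1))
E
python3 -c "
from h import *
go((447,220,150),(447,220,40),(447,220,6.5))"
```

```text
yaw -0.451 yaw 2.69 t 0.2 pos [210.9 507.6 204.7] j [ 1.07  0.09  1.37  0.    1.68 -0.1 ] w 94.0 F [-0.4  0.   0.3]
[[-0.001, -0.923, 0.384], [-0.001, 0.384, 0.923], [-1.0, 0.0, -0.001]]
(447, 220, 150) [  54.9 -328.4 -174.9]
(447, 220, 40) [ 164.9 -328.4 -174.8]
(447, 220, 6.5) [ 198.4 -328.5 -174.7]
```

Request:
apply_moves(rows="5 -41 -22 -0.06;10 -82 -44 -0.12;15 -123 -66 -0.18;20 -164 -88 -0.24;30 -205 -110 -0.30;38 -246 -131 -0.36;46 -287 -153 -0.42;55 -328 -175 -0.451", gripper=0.65)

```text
t: 1.0
ee_pos: [447.7, 218.8, 150.3]
ee_rot: [0.515, -0.485, -0.514, -0.485]
ft_force: [0.4, 0.0, -0.0]
width: 33.6
```

```bash
python3 -c "
from h import *
go((447,220,60),(447,220,6.5))"
```

```text
yaw 0.001 yaw -3.14 t 1.0 pos [447.7 218.8 150.3] j [ 0.34 -0.01  1.58  0.    1.57 -1.29] w 33.6 F [ 0.4  0.  -0. ]
[[0.001, -0.998, -0.059], [0.0, -0.059, 0.998], [-1.0, -0.001, 0.0]]
(447, 220, 60) [90.3  0.7  1.2]
(447, 220, 6.5) [143.8   0.7   1.1]
```

Request:
apply_moves(rows="30 0 4 0;70 1 4 0;105 1 4 0;130 1 4 0;140 1 4 0;143.5 1 4 0;143.5 1 4 0")

```text
t: 1.7
ee_pos: [446.1, 224.7, 7.7]
ee_rot: [0.514, -0.485, -0.514, -0.486]
ft_force: [-0.3, -0.8, 0.7]
width: 16.1
```

```bash
python3 -c "
from h import *
go((470,224,6.5),(500,226,6.5))
c=arm.capture('scene');a=c['color'][150:280,160:300];d=arm.capture('side')['color'][170:280,210:350]
cv2.imwrite('pics/p2.png',np.hstack([cv2.resize(a,(400,372)),cv2.resize(d,(400,372))])[:,:,::-1])"
```

```text
yaw -0.0 yaw 3.141 t 1.7 pos [446.1 224.7   7.7] j [ 0.35  0.1   1.76  0.    1.28 -1.28] w 16.1 F [-0.3 -0.8  0.7]
[[0.001, -0.998, -0.057], [0.0, -0.057, 0.998], [-1.0, -0.001, 0.0]]
(470, 224, 6.5) [  1.2 -23.8  -2.1]
(500, 226, 6.5) [  1.2 -53.9  -1.8]
```

View pics/p2.png

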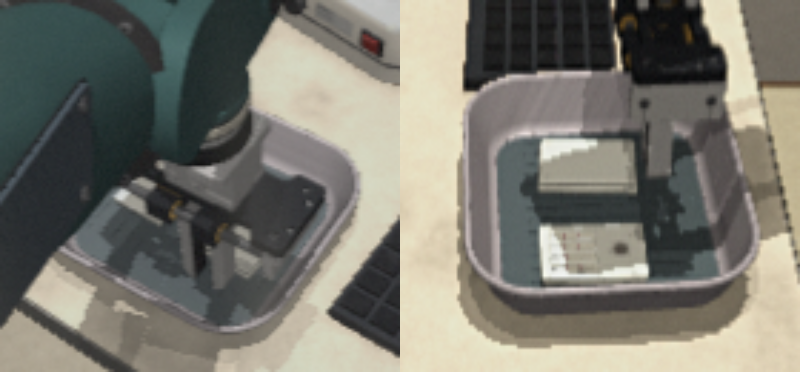

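Request:
apply_moves(rows="1 -7 -1 0;1 -13 -1 0;1 -19 -1 0;1 -25 -1 0;1 -31 -1 0;1 -37 -1 0;1 -43 -1 0;1 -49 -1 0")

```text
t: 2.6
ee_pos: [494.8, 226.2, 5.9]
ee_rot: [-0.514, 0.486, 0.514, 0.485]
ft_force: [-2.2, -0.3, 0.4]
width: 16.5
```

Request:
apply_moves(rows="0.5 -7 0 0;0.5 -14 0 0;0.5 -21 0 0;0.5 -27 0 0;0.5 -33 0 0")

```text
t: 3.1
ee_pos: [528.4, 228.1, 5.4]
ee_rot: [0.514, -0.485, -0.514, -0.486]
ft_force: [-0.2, -0.0, 0.9]
width: 16.2
```

```bash
python3 -c "
from h import *
go((562,227,6.5))
c=arm.capture('scene');a=c['color'][130:280,160:310];d=arm.capture('side')['color'][150:280,190:350]
cv2.imwrite('pics/p3.png',np.hstack([cv2.resize(a,(400,372)),cv2.resize(d,(400,372))])[:,:,::-1])"
```

```text
yaw -0.001 yaw 3.141 t 3.1 pos [528.4 228.1   5.4] j [ 0.31  0.26  1.58 -0.    1.3  -1.32] w 16.2 F [-0.2 -0.   0.9]
[[0.001, -0.998, -0.057], [0.0, -0.057, 0.998], [-1.0, -0.001, 0.0]]
(562, 227, 6.5) [ -1.  -33.4  -3. ]
```

View pics/p3.png

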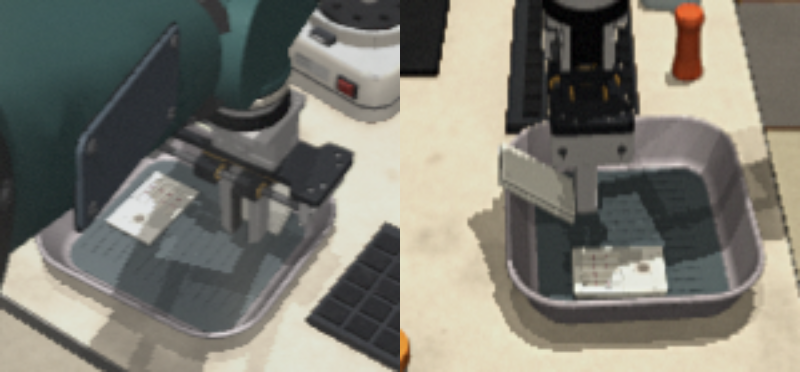

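Request:
apply_moves(rows="-0.5 -5 0 0;-0.5 -10 0 0;-0.5 -15 0 0;-0.5 -20 0 0;-0.5 -24 0 0;-0.5 -28 0 0;-0.5 -30 0 0;-0.5 -30 0 0")

```text
t: 4.0
ee_pos: [557.8, 229.8, 6.0]
ee_rot: [0.514, -0.485, -0.514, -0.486]
ft_force: [-0.6, -0.2, 0.3]
width: 16.6
```

```bash
python3 -c "
from h import *
go((566,228,6.5))
c=arm.capture('scene');a=c['color'][130:280,160:310];d=arm.capture('side')['color'][150:280,190:350]
cv2.imwrite('pics/p4.png',np.hstack([cv2.resize(a,(400,372)),cv2.resize(d,(400,372))])[:,:,::-1])"
```

```text
yaw -0.0 yaw 3.141 t 4.0 pos [557.8 229.8   6. ] j [ 0.3   0.32  1.5   0.    1.32 -1.33] w 16.6 F [-0.6 -0.2  0.3]
[[0.0, -0.998, -0.057], [0.0, -0.057, 0.998], [-1.0, -0.0, 0.0]]
(566, 228, 6.5) [-0.5 -8.1 -2.3]
```

View pics/p4.png

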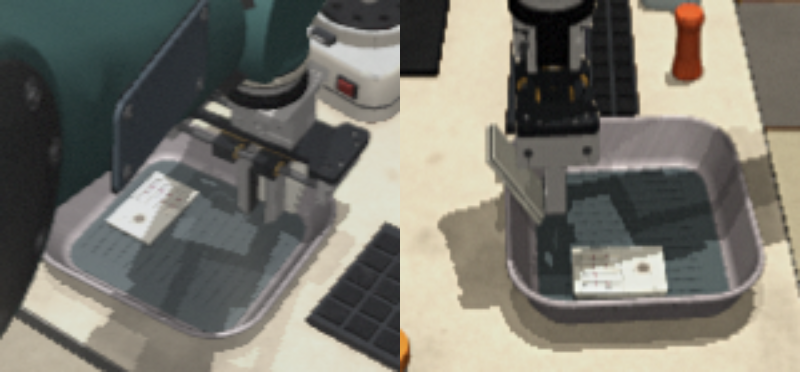

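Request:
apply_moves(rows="-0.5 -2 -1 0;-0.5 -4 -1 0;-0.5 -6 -1 0;-0.5 -6 -1 0")

```text
t: 4.5
ee_pos: [563.5, 229.2, 6.6]
ee_rot: [-0.514, 0.486, 0.514, 0.485]
ft_force: [-1.3, 0.3, 1.2]
width: 16.6
```

```bash
python3 -c "
from h import *
go((566,228,6.5))
d=arm.capture('side')['color'][150:280,190:350]
cv2.imwrite('pics/p5.png',cv2.resize(d,None,fx=4,fy=4,interpolation=2)[:,:,::-1])"
```

```text
yaw -0.0 yaw 3.141 t 4.5 pos [563.5 229.2   6.6] j [ 0.29  0.33  1.49  0.    1.32 -1.33] w 16.6 F [-1.3  0.3  1.2]
[[-0.0, -0.998, -0.057], [0.0, -0.057, 0.998], [-1.0, 0.0, 0.0]]
(566, 228, 6.5) [ 0.1 -2.4 -1.3]
```

View pics/p5.png

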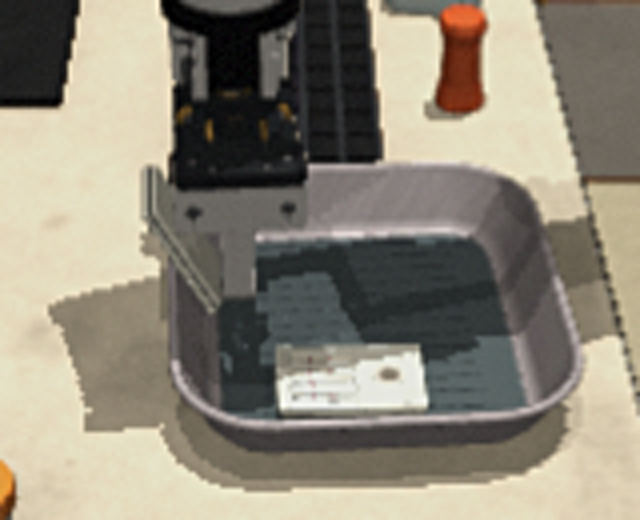

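Request:
apply_moves(rows="0 4 0 0;0 10 0 0;0 20 0 0;-10 30 0 0;-45 35 0 0;-85 35 0 0;-125 35 0 0;-134 35 0 0")

```text
t: 5.35
ee_pos: [530.7, 228.2, 147.7]
ee_rot: [0.516, -0.482, -0.512, -0.489]
ft_force: [0.6, 0.2, -0.1]
width: 16.7
```

```bash
python3 -c "
from h import *
go((640,230,140),(640,230,60),(600,228,60),(570,226,60))
c=arm.capture('scene');a=c['color'][130:280,160:310];d=arm.capture('side')['color'][150:280,190:350]
cv2.imwrite('pics/p6.png',np.hstack([cv2.resize(a,(400,372)),cv2.resize(d,(400,372))])[:,:,::-1])"
```

```text
yaw -0.0 yaw 3.142 t 5.35 pos [530.7 228.2 147.7] j [ 0.31  0.16  1.41  0.    1.57 -1.32] w 16.7 F [ 0.6  0.2 -0.1]
[[0.011, -0.998, -0.058], [0.004, -0.058, 0.998], [-1.0, -0.011, 0.003]]
(640, 230, 140) [   9.  -109.1   -4.5]
(640, 230, 60) [  89.  -108.2   -4.7]
(600, 228, 60) [ 88.5 -68.1  -4.4]
(570, 226, 60) [ 88.2 -38.1  -4.7]
```

View pics/p6.png

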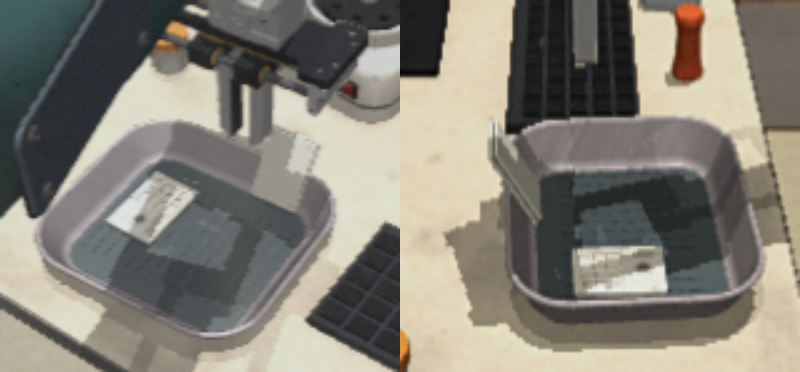

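```bash
python3 -c "
from h import *
c=arm.capture('side');s=arm.capture('scene')
print('centrif side right base',ray(c,[(182,205),(175,235)],30),'mon base right',ray(c,[(212,145),(208,175)],5),'mon screen low corner',ray(c,[(150,178),(186,115)],80),ray(s,[(330,128)],100),ray(s,[(330,128)],200))
go((642,228,140),(642,228,60),(642,228,52),(600,226,60),(570,226,60))"
```

```text
centrif side right base [[724.59870358 193.99351521]
 [724.48923216 306.34668407]] mon base right [[ 683.24751749 -157.48099644]
 [ 679.75305445   18.17837809]] mon screen low corner [[ 803.28130394  150.90890989]
 [ 764.39802119 -216.38204841]] [[866.45203091 197.97582255]] [[746.50790706 152.66242849]]
yaw -0.0 yaw 3.141 t 5.55 pos [527.4 226.9 139.2] j [ 0.31  0.16  1.42  0.    1.56 -1.32] w 16.5 F [-0.1 -0.5 -0.3]
[[-0.002, -0.998, -0.057], [-0.001, -0.057, 0.998], [-1.0, 0.002, -0.0]]
(642, 228, 140) [  -1.  -114.4   -5.5]
(642, 228, 60) [  79.  -114.6   -5.4]
(642, 228, 52) [  87.  -114.6   -5.4]
(600, 226, 60) [ 79.  -72.6  -5. ]
(570, 226, 60) [ 79.1 -42.6  -3.3]
```

Request:
apply_moves(rows="-1 -35 -4 0;-1 -70 -6 0;-1 -100 -6 0;-1 -115 -6 0;20 -117 -6 0;45 -117 -6 0;70 -117 -6 0;80 -117 -6 0")

```text
t: 6.35
ee_pos: [642.0, 226.8, 53.5]
ee_rot: [-0.512, 0.489, 0.516, 0.482]
ft_force: [-0.2, 0.2, -0.4]
width: 16.5
```

```bash
python3 -c "
from h import *
go((600,226,58),(570,226,58),(550,225,58))
c=arm.capture('scene');a=c['color'][130:280,160:310];d=arm.capture('side')['color'][150:280,190:350]
cv2.imwrite('pics/p7.png',np.hstack([cv2.resize(a,(400,372)),cv2.resize(d,(400,372))])[:,:,::-1])"
```

```text
yaw -0.001 yaw 3.141 t 6.35 pos [642.  226.8  53.5] j [ 0.26  0.45  1.22  0.    1.48 -1.37] w 16.5 F [-0.2  0.2 -0.4]
[[-0.011, -0.998, -0.057], [-0.003, -0.057, 0.998], [-1.0, 0.011, -0.002]]
(600, 226, 58) [-4.  42.   1.6]
(570, 226, 58) [-3.7 72.   3.3]
(550, 225, 58) [-3.5 92.   3.4]
```

View pics/p7.png

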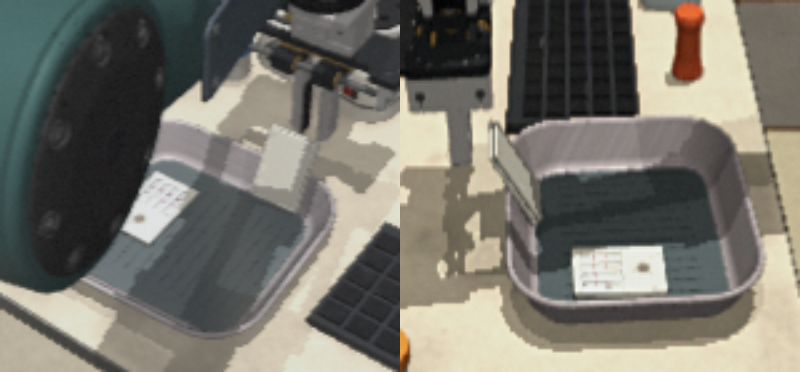

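Request:
apply_moves(rows="0 8 2 0;0 16 2 0;0 24 2 0;0 30 3 0;0 36 3 0;0 42 3 0;0 48 3 0;0 54 3 0")

```text
t: 7.25
ee_pos: [591.1, 227.7, 60.5]
ee_rot: [-0.514, 0.486, 0.514, 0.486]
ft_force: [-0.2, 0.4, -0.5]
width: 16.5
```

Request:
apply_moves(rows="0 5 0 0;0 10 0 0;0 15 0 0;0 20 0 0;0 25 0 0;0 30 0 0;0 34 0 0;0 34 0 0")

```text
t: 8.05
ee_pos: [557.2, 225.8, 60.5]
ee_rot: [-0.514, 0.485, 0.514, 0.485]
ft_force: [0.0, -0.9, 0.3]
width: 16.2
```

```bash
python3 -c "
from h import *
go((550,225,58))
c=arm.capture('scene');a=c['color'][130:280,160:310];d=arm.capture('side')['color'][150:280,190:350]
cv2.imwrite('pics/p8.png',np.hstack([cv2.resize(a,(400,372)),cv2.resize(d,(400,372))])[:,:,::-1])"
```

```text
yaw -0.0 yaw 3.141 t 8.05 pos [557.2 225.8  60.5] j [ 0.29  0.27  1.45  0.    1.42 -1.34] w 16.2 F [ 0.  -0.9  0.3]
[[-0.0, -0.998, -0.057], [0.0, -0.057, 0.998], [-1.0, 0.0, 0.0]]
(550, 225, 58) [ 2.5  7.2 -0.4]
```

View pics/p8.png

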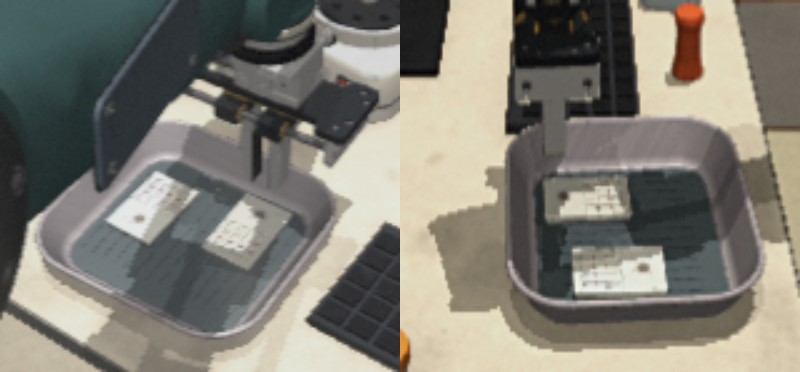

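Toppled and face up. Next: lift clear and check the final positions.

Request:
apply_moves(rows="-30 10 0 0;-70 20 0 0;-110 30 0 0;-140 30 0 0;-140 30 0 0;-140 30 0 0")

```text
t: 8.75
ee_pos: [528.2, 224.2, 201.0]
ee_rot: [0.514, -0.485, -0.514, -0.486]
ft_force: [-0.8, 1.0, -0.1]
width: 16.5
```

Run:
```python
from h import *
c=arm.capture('side');im=c['color'];f=im.astype(int)
m=f.min(2)>125
n,l,st,ce=cv2.connectedComponentsWithStats(m.astype(np.uint8))
for i in range(1,n):
    x,y=ce[i]
    if st[i,4]>150 and 230<x<330 and 200<y<255:print(ce[i].round(),rect(ray(c,cont(l==i),13.5)))
h=cv2.cvtColor(im,cv2.COLOR_RGB2HSV)
for s in((182,273),(172,250)):print(rect(ray(c,cont(blob((h[:,:,1]>110)&(h[:,:,2]>60),s)),53)))
go()
a=arm.capture('scene')['color'][110:310,160:340]
cv2.imwrite('pics/p9.png',np.hstack([cv2.resize(a,(400,372)),cv2.resize(im[130:300,150:350],(400,372))])[:,:,::-1])
```

```text
[280. 207.] [491.2 182.5  28.3 156.5  87.7]
[263. 219.] [527.5 225.6  78.3  54.5   0.8]
[277. 244.] [501.8 318.3  53.   79.6  89.4]
[687.9 445.4  42.   52.7   6.6]
[720.2 382.5  51.3  40.5  89.7]
yaw -0.0 yaw 3.141 t 8.8 pos [527.4 223.9 199.2] j [ 0.3   0.14  1.32  0.    1.68 -1.33] w 16.0 F [ 0.2  0.4 -0.4]
[[-0.002, -0.998, -0.057], [-0.0, -0.057, 0.998], [-1.0, 0.002, -0.0]]
```

View pics/p9.png

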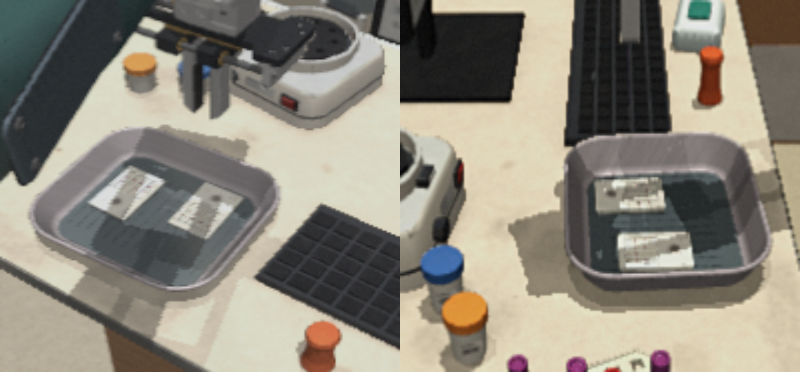

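```bash
python3 -c "
from rig import arm
print(arm.close_job())"
```

```text
the job is handed in; nothing more can be done
None
```

The face-down card is now lying face up on the tray floor, and I handed the job in at about 8.8 s on the robot's clock. No verdict came back.

**What I did:** With the fingers part-closed (about 16 mm apart), I pushed the card along the tray into the far wall until its lower edge sat at the foot. It stood leaning at roughly 60 degrees after I let go. I then reached over behind it and pushed the upper edge back until it toppled, and lifted clear to z of about 200 mm.

**Last checks from the side camera:**

| Item | Result |
|---|---|
| Turned card | Face visible, looks flat; centre about (38, -42) mm from the tray's centre, inside the allowed floor area |
| Other card | Measured within about 2 mm of its starting place, which is measurement noise |
| Cups | Cap measurements identical to the start |
| Decapper | Looks unmoved in both views; I did not re-measure it |
| Robot | Wrist force about zero, gripper well clear of everything |

Contact forces shown after each move stayed below about 2.5 N. No check failed. The side camera's tray outline at the start was unusable because it merged with the keyboard, so the tray's position comes from the scene camera alone.

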